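Restart the toaster on defrost

ROBOT

A 6-joint arm with a two-finger parallel gripper is mounted at the origin on a cart in front of the work surface, level with it; the furniture and walls round the work are solid. World frame = base frame: x ahead of the robot, y to its left, z up, the work surface at z = 0. Lengths are in m, angles in rad, forces in N, time in s.
With the tool pointing down it reaches from about 0.35 to 0.775 m from the base axis. Payload 7.3 kg.
Tool frame: the origin (TCP) lies at the centre of the arm's flange, where the gripper is bolted on; the fingertips stand 178 mm ahead of it and the grasp point (between the pads) lies 159 mm ahead of it; z points along the fingers, y is the line along which they close (so a half turn about z gives the same grasp; the last joint's range is limited). The gripper opens to 92 mm and grips with 3 to 60 N. Pads are 19 mm wide; open, the fingers measure 130 mm over their backs; the gripper's body (75 mm by 190 mm) begins 47 mm behind the grasp point.
Start: joints at [1.089, 0.342, 1.524, -0, 1.275, -0.146], TCP at [0.173, 0.496, 0.405] pointing down, gripper open.
Joint ranges: [-2.53, 2.53], [-0.77, 2.02], [0.04, 2.7], [-1, 4.14], [0.28, 2.66], [-3.11, 3.11]. Speed limits (rad/s): [2.57, 2.57, 3.14, 3.14, 3.14, 3.14].

INTERFACE

Orientations are given as [roll, pitch, yaw] about the fixed x, y, z axes, in that order (R = Rz(yaw) Ry(pitch) Rx(roll)).
In Python, from cell import robot gives the robot as it stands.
- The arm moves only by the tool tcp_steps, called after "Emit:" as name(argument=value, ...) on one line, values as JSON. Schema: {"type":"object","properties":{"offsets":{"type":"array","items":{"type":"array","prefixItems":[{"type":"array","items":{"type":"number"},"minItems":3,"maxItems":3},{"type":"array","items":{"type":"number"},"minItems":3,"maxItems":3}],"minItems":2,"maxItems":2},"minItems":1,"maxItems":8},"jaw":{"type":"number"},"grip_force":{"type":"number"},"only":{"type":"string"},"quiet":{"type":"boolean"},"lines":{"type":"string"}},"required":["offsets"],"additionalProperties":false}. offsets is a list of rows, 1 to 8 of them, each written [[dx, dy, dz], [rx, ry, rz]]: dx, dy, dz in m, then a rotation vector rx, ry, rz in rad; each row shifts and turns the commanded pose from where the row before left it, along the tool's axes as they then stand; what a row does not reach is not made up. A row lasts 1/12 s, in which the tool goes at most 0.0417 m and 0.125 rad, less where a joint would pass 70% of its speed; a pose out of reach is approached as far as the arm can. jaw is the finger opening in m, set as the call begins (left out keeps the last). The fingers move at their own pace and stop on an object; grip_force is the grip in N (left out, the last holds). Time passes only in rows, so rows that do not move let the fingers close. The tool returns the time, the measured TCP pose, the force, the opening and the grip force at its end. only (a regular expression) keeps the lines of the reply that match it, lines (a string "A,B") keeps lines A to B, and quiet returns only ok. Input that does not fit is refused with a message, and nothing moves.
- robot.observe(): the state, without advancing time (a new reading comes with each control period).
- robot.read_camera(name): name is "scene" or "top"; returns a dict with "image" (400x640x3 uint8, red, green, blue), "fx", "fy", "cx", "cy" (pixels), "k1" (the pictures are not rectified: a ray, as slopes to the right and down, at radius r is drawn at 1 + k1 r^2 times it, then the intrinsics apply), "pose" (4x4, takes a point from camera to world coordinates). Camera axes: x right, y down, z forward; pixel columns grow to the right and rows downward; lengths in m; the calibration is good to about 2 mm. A picture is of the moment at which its call begins. There is no depth.
- robot.hand_in(): hands the job in; it is judged then, once.
The state is a dict: "time": time; "qpos": joint angles; "qvel": joint speeds; "joint_efforts": joint torques, N m; "tool_pos": TCP position; "tool_rot": TCP orientation; "contact_force": force on the tool from outside, world axes, zero at the start; "torque": the same for the moment, N m; "opening": finger opening in m; "grip_force": force on a finger pad.
Only numpy, scipy, OpenCV 4.12 (cv2) and the standard library are available. Lean on these libraries where they do the work, as an engineer would, in place of code of your own. Each camera call takes 0.05 s, during which the arm holds its last target. There are 200 camera calls.

TASK

The two frozen slices in the toaster were started on the reheat setting by mistake. Press the red stop key so that the bread pops up, push the lever back down until it catches and stays down, then press the blue snowflake key to choose defrost. Only press and push with the fingertips: do not touch or lift the bread, do not press the grey reheat key, and leave the other things on the worktop where they stand.

Things in the scene. Friction and masses are not known exactly. Their poses are not given: they have to be found in the camera images.
- toaster: Two-slice toaster, steel sides, black ends, fixed; 260 mm long (x), 170 wide (y), 185 high. Origin: centre of its underside; x along the slots, away from the lever end, which faces the robot; y to the left seen from that end; z up. The flat top of the black lever end (x -130 to -56) carries three keys in a row at x -93: blue defrost y +44, grey reheat y 0, red stop y -44. Slots at y +28 and -28.
- lever_top (a point): Middle of the top of the black lever paddle (steel inlay) that sticks out of the lever end: paddle 42 mm wide along toaster y, 11 thick, reaching 36 mm out from the end face. This point lies 20 mm out from the face, at toaster x -150, y 0, z 112 mm plus the lever's joint value. Push it straight down.
- lever (a joint): Height of bread carriage and lever, m: 0 = down, held by the catch (as at the start), 0.040 = sprung fully up, -0.004 = lowest, just past the catch. When tripped it springs up in about 0.5 s. To set it, push down (about 6 N) to its lowest, where it stops hard and the catch has closed; let go and it rises to 0 and stays. Let go sooner and it springs up again.
- stop_key_top (a point): Middle of the top of the red stop key with a white cross (22 mm along the toaster, 30 mm across; top 7 mm above the deck when not pressed). Press straight down.
- stop_key (a joint): Travel of the stop key, m: 0 up, 0.0045 fully pressed; sprung, about 4 N to the bottom. It trips the catch at about half its travel.
- defrost_key_top (a point): Middle of the top of the blue defrost key with a white snowflake, size as the stop key. Press straight down.
- defrost_key (a joint): Travel of the defrost key, m: 0 up, 0.0045 fully pressed; sprung, about 4 N to the bottom.
- reheat_key (a joint): Travel of the grey reheat key between the other two, with three white bars: 0 up, 0.0045 pressed. Not to be pressed.
- slice_left: Slice of bread in the slot at toaster y +28 mm, 100 mm wide, 14 thick, 100 high, standing loose on the carriage. Origin: middle of its lower edge, at toaster z 80 mm when down (its top is then 5 mm under the toaster's top) and 120 mm when popped up.
- slice_right: The same in the slot at toaster y -28 mm.
- plate: White plate, 180 mm across, 18 high, loose; origin under its centre. Leave alone.
- jam_jar: Jar of jam with a brass lid, 62 mm across, 85 high, loose; origin under its centre. Leave alone.
- egg_timer: Black and cream kitchen timer, 59 mm across, 59 high, loose; origin under its centre. Leave alone.
- salt_shaker: Glass salt shaker, 44 mm across, 90 high, loose; origin under its centre. Leave alone.
Mind the look-alikes: they are no part of the job. Leave any pink or yellow look-alike of the slice_left alone.

How it is judged:
By the outcome, as a careful person would: the job done as asked, in the order asked, and still so for the second after the job is handed in, with the robot touching nothing.
It also fails if it takes over 48 s, if anything falls off the work surface, if the arm or the gripper's body presses on something with over 40 N, if the wrist force passes 120 N, or if a joint passes its speed limit or range.

## Working session

There is one attempt and no reset: what is moved stays moved. The work goes in short steps, Python scripts to look and compute and a tool call to move; the robot and the scene stay as the last step left them, time stands still between calls to the robot, and variables do not carry over. Pictures are saved under pics/ and viewed, at most 10 in all, crops included, and the job is handed in when it is done.

```bash
mkdir -p pics
```

Create h.py:
```python
import numpy as np, cv2
from cell import robot
def K(c): return np.array([[c["fx"],0,c["cx"]],[0,c["fy"],c["cy"]],[0,0,1.]])
def ray(c,u,v):
    xd=np.array([(u-c["cx"])/c["fx"],(v-c["cy"])/c["fy"]]); x=xd.copy()
    for _ in range(20): x=xd/(1+c["k1"]*(x@x))
    P=np.array(c["pose"]); return P[:3,3],P[:3,:3]@np.array([*x,1])
def atz(c,u,v,z):
    o,d=ray(c,u,v); return o+d*(z-o[2])/d[2]
def proj(c,p):
    P=np.array(c["pose"]); q=(np.atleast_2d(p)-P[:3,3])@P[:3,:3]; s=q[:,:2]/q[:,2:]
    s=s*(1+c["k1"]*(s**2).sum(1,keepdims=True)); return s*[c["fx"],c["fy"]]+[c["cx"],c["cy"]]
```

Run:
```python
from h import *
import pickle
for n in("scene","top"):
    c=robot.read_camera(n); pickle.dump(c,open(n+".pkl","wb"))
    cv2.imwrite(f"pics/{n}0.png",c["image"][:,:,::-1]); print(n,c["fx"],c["k1"],np.round(c["pose"],3).tolist())
s=robot.observe();print({k:np.round(v,3).tolist() for k,v in s.items()})
```

```text
scene 425.74749521411456 -0.020413903074098527 [[0.566, -0.622, 0.541, -0.087], [-0.824, -0.411, 0.39, -0.422], [-0.02, -0.667, -0.745, 0.934], [0.0, 0.0, 0.0, 1.0]]
top 519.5225556889363 0.017849089212044623 [[-0.114, -0.91, 0.399, -0.111], [-0.993, 0.108, -0.038, 0.048], [-0.009, -0.401, -0.916, 1.558], [0.0, 0.0, 0.0, 1.0]]
{'time': 0.1, 'qpos': [1.089, 0.343, 1.525, -0.0, 1.275, -0.146], 'qvel': [0.0, -0.0, -0.002, -0.001, 0.001, -0.001], 'joint_efforts': [0.001, -43.201, -24.469, 0.072, 0.053, -0.0], 'tool_pos': [0.173, 0.496, 0.404], 'tool_rot': [-3.14, -0.0, 2.806], 'contact_force': [-0.39, -0.195, 0.953], 'torque': [0.002, -0.035, 0.01], 'grip_force': 0.0, 'opening': 0.092}
```

View pics/scene0.png

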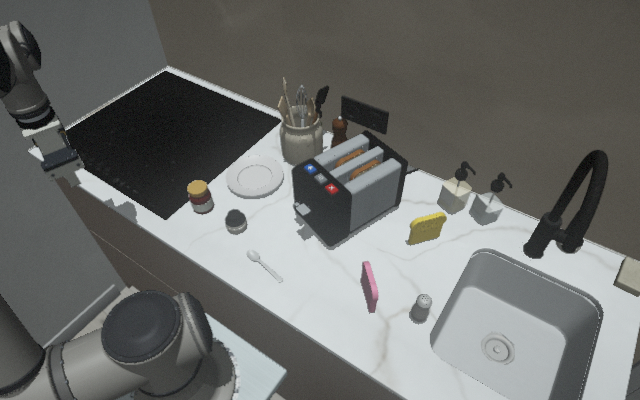

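View pics/top0.png

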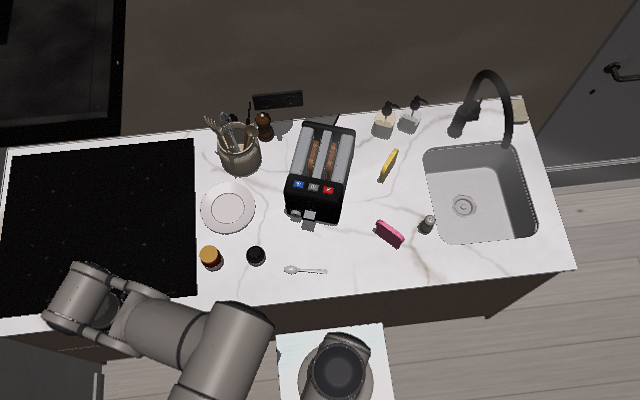

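The scene picture shows the toaster keys: blue at (310,169), red at (331,188), with the lever near (302,209). In the top picture blue is at (298,184), red at (328,190) and the lever at (309,215). Next I'll enlarge both and segment the keys.

Run:
```python
from h import *
import pickle
S,T=[pickle.load(open(n+".pkl","rb")) for n in("scene","top")]
a=cv2.resize(S["image"][125:255,280:415],None,fx=4,fy=4,interpolation=cv2.INTER_CUBIC)[:,:,::-1]
b=cv2.resize(T["image"][110:240,275:365],None,fx=4,fy=4,interpolation=cv2.INTER_CUBIC)[:,:,::-1]
cv2.imwrite("pics/z1.png",np.hstack([a,b])[:,:800] if 0 else cv2.resize(np.hstack([a,b]),(800,int(520*800/900))))
def cen(c,roi,blue):
    x0,x1,y0,y1=roi; im=c["image"].astype(int)
    r,g,bb=im[...,0],im[...,1],im[...,2]
    m=((bb-r>50) if blue else (r-bb>80)&(r-g>80)).astype(np.uint8)
    k=np.zeros_like(m);k[y0:y1,x0:x1]=m[y0:y1,x0:x1]
    p=np.argwhere(k)[:,::-1]; r=cv2.minAreaRect(p.astype(np.float32)); return r,len(p)
def tri(u,v):
    A=[];B=[]
    for c,q in((S,u),(T,v)):
        o,d=ray(c,*q); d/=np.linalg.norm(d); M=np.eye(3)-np.outer(d,d);A.append(M);B.append(M@o)
    p=np.linalg.lstsq(np.vstack(A),np.hstack(B),rcond=None)[0]; return p
P=[]
for bl in(1,0):
    u,nu=cen(S,(298,345,155,200),bl);v,nv=cen(T,(285,340,175,200),bl);p=tri(u[0],v[0]);P.append(p)
    print(u,nu,v,nv,p.round(4),"reproj",proj(S,p),proj(T,p), atz(S,*u[0],.192),atz(T,*v[0],.192))
d=P[0]-P[1];print(np.linalg.norm(d),np.arctan2(-d[0],d[1]))
```

```text
((309.7500305175781, 167.75), (10.60660171508789, 7.0710673332214355), 45.0) 66 ((298.05767822265625, 183.71153259277344), (9.805807113647461, 6.471832275390625), 11.309932708740234) 57 [0.5381 0.0428 0.1892] reproj [[309.95594681 167.60970845]] [[297.97880967 183.91238678]] [0.53506841 0.04114869 0.192     ] [0.53741372 0.04248395 0.192     ]
((331.0000305175781, 188.00001525878906), (11.31371021270752, 7.071068286895752), 45.0) 55 ((327.7692565917969, 189.6538543701172), (9.60969066619873, 6.471832275390625), 11.309932708740234) 52 [ 0.5087 -0.0407  0.1895] reproj [[331.303086   187.79674114]] [[327.65490624 189.93483192]] [ 0.50570803 -0.04172234  0.192     ] [ 0.5083818  -0.04096763  0.192     ]
0.08850953813360317 -0.33952107109482615
```

View pics/z1.png

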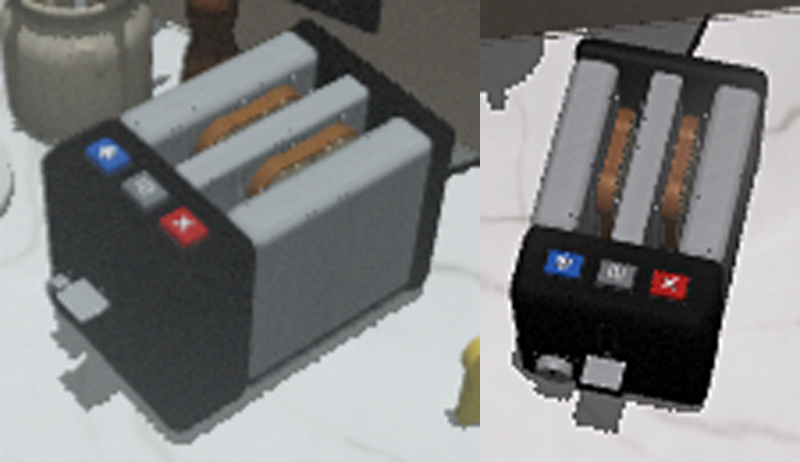

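Create go.py:
```python
import sys
from h import *
from scipy.spatial.transform import Rotation as Ro
# offset in tool axes from TCP to where the fingertip centre should be (world)
s=robot.observe();R=Ro.from_euler("xyz",s["tool_rot"]).as_matrix()
t=np.array(eval(sys.argv[1]));tip=np.array(s["tool_pos"])+R@[0,0,.178]
print("t",s["time"],"tip",tip.round(4),"d_tool",(R.T@(t-tip)).round(4),"rot",np.round(s["tool_rot"],3),"F",np.round(s["contact_force"],1))
```

```text
(no output)
```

Emit:
tcp_steps(offsets=[[[-0.031, -0.025, 0], [0, 0, 0]], [[-0.031, -0.025, 0], [0, 0, 0]], [[-0.031, -0.025, 0], [0, 0, 0]], [[-0.031, -0.025, 0], [0, 0, 0]], [[-0.031, -0.025, 0], [0, 0, 0]], [[-0.031, -0.025, 0], [0, 0, 0]], [[-0.031, -0.025, 0], [0, 0, 0]], [[-0.031, -0.025, 0], [0, 0, 0]]], jaw=0, grip_force=20)

```text
time: 0.77
tool_pos: [0.3416, 0.2233, 0.4046]
tool_rot: [3.142, -0.0, 2.806]
contact_force: [1.0, 0.8, 0.5]
opening: 0.0433
grip_force: 0.0
```

Emit:
tcp_steps(offsets=[[[-0.031, -0.025, 0], [0, 0, 0]], [[-0.031, -0.025, 0], [0, 0, 0]], [[-0.031, -0.025, 0], [0, 0, 0]], [[-0.031, -0.025, 0], [0, 0, 0]], [[-0.031, -0.025, 0], [0, 0, 0]], [[-0.031, -0.025, 0], [0, 0, 0]], [[0, 0, 0], [0, 0, 0]], [[0, 0, 0], [0, 0, 0]]])

```text
time: 1.43
tool_pos: [0.468, 0.0206, 0.404]
tool_rot: [-3.141, -0.001, 2.802]
contact_force: [0.3, -0.2, 0.0]
opening: 0.0007
grip_force: 0.0
```

```bash
python3 go.py '[.508,-.041,.205]'
```

```text
t 1.4333 tip [0.4677 0.0207 0.226 ] d_tool [-0.0586 -0.0447  0.0209] rot [-3.141e+00 -1.000e-03  2.802e+00] F [ 0.3 -0.2  0. ]
```

Emit:
tcp_steps(offsets=[[[-0.02, -0.015, 0], [0, 0, 0]], [[-0.02, -0.015, 0], [0, 0, 0]], [[-0.019, -0.015, 0], [0, 0, 0]], [[0, 0, 0.01], [0, 0, 0]], [[0, 0, 0.01], [0, 0, 0]], [[0, 0, 0], [0, 0, 0]], [[0, 0, 0], [0, 0, 0]]])

```text
time: 2.02
tool_pos: [0.5078, -0.0385, 0.3844]
tool_rot: [3.141, -0.002, 2.807]
contact_force: [0.5, 0.7, -0.4]
opening: 0.0005
grip_force: 0.0
```

```bash
python3 go.py '[.508,-.041,.192]'
```

Run:
```python
from h import *
o=[]
for n,(x,y) in(("scene",(280,140)),("top",(270,130))):
    c=robot.read_camera(n); o.append(cv2.resize(c["image"][y:y+100,x:x+100,::-1],None,fx=4,fy=4,interpolation=cv2.INTER_CUBIC))
cv2.imwrite("pics/a.png",np.hstack(o))
```

```text
t 2.0167 tip [ 0.5075 -0.0384  0.2064] d_tool [-0.0014 -0.0023  0.0144] rot [ 3.141e+00 -2.000e-03  2.807e+00] F [ 0.5  0.7 -0.4]
```

View pics/a.png

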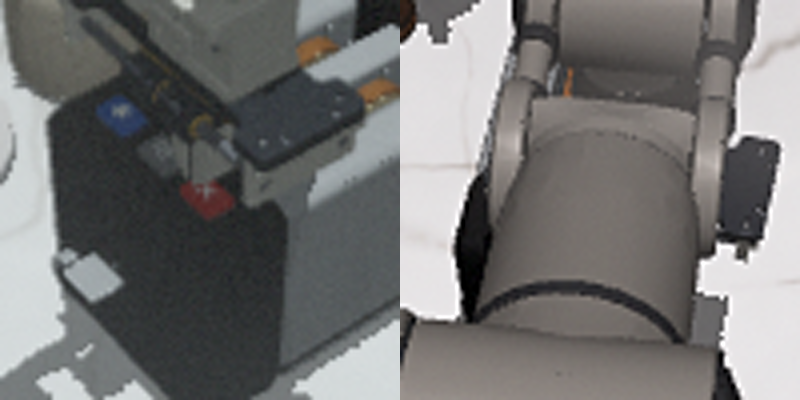

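The closed fingertips stand over the red key (left crop, (205,185)) and clear of the grey one. Pressing now.

Emit:
tcp_steps(offsets=[[[-0.001, -0.003, 0.005], [0, 0, 0]], [[0, 0, 0.006], [0, 0, 0]], [[0, 0, 0.003], [0, 0, 0]], [[0, 0, 0.002], [0, 0, 0]], [[0, 0, 0.001], [0, 0, 0]], [[0, 0, 0.001], [0, 0, 0]], [[0, 0, 0], [0, 0, 0]]])

```text
time: 2.7
tool_pos: [0.5081, -0.0428, 0.3666]
tool_rot: [3.142, -0.001, 2.806]
contact_force: [-2.7, 0.7, 3.0]
opening: 0.0006
grip_force: 1.6
```

```bash
python3 go.py '[.508,-.041,.192]'
```

```text
t 2.7 tip [ 0.508  -0.0428  0.1886] d_tool [ 0.0006  0.0017 -0.0034] rot [ 3.142e+00 -1.000e-03  2.806e+00] F [-2.7  0.7  3. ]
```

Emit:
tcp_steps(offsets=[[[0, 0, 0.001], [0, 0, 0]], [[0, 0, 0.0005], [0, 0, 0]], [[0, 0, 0], [0, 0, 0]]])

```text
time: 2.95
tool_pos: [0.5081, -0.0428, 0.3657]
tool_rot: [3.142, 0.0, 2.806]
contact_force: [-3.0, 0.6, 7.1]
opening: 0.0005
grip_force: 3.2
```

```bash
python3 go.py '[.508,-.041,.192]'
```

```text
t 2.95 tip [ 0.5081 -0.0428  0.1877] d_tool [ 0.0007  0.0017 -0.0043] rot [3.142 0.    2.806] F [-3.   0.6  7.1]
```

Emit:
tcp_steps(offsets=[[[0, 0, -0.02], [0, 0, 0]], [[0, 0, -0.03], [0, 0, 0]], [[0.03, 0, -0.02], [0, 0, 0]], [[0.04, 0, 0], [0, 0, 0]], [[0.03, 0.01, 0], [0, 0, 0]], [[0.03, 0.02, 0], [0, 0, 0]], [[0, 0, 0], [0, 0, 0]]])

```text
time: 3.53
tool_pos: [0.3919, 0.031, 0.4353]
tool_rot: [3.14, -0.002, 2.807]
contact_force: [0.5, -0.1, -0.9]
opening: 0.0005
grip_force: 0.0
```

Run:
```python
from h import *
c=robot.read_camera("scene")
cv2.imwrite("pics/b.png",cv2.resize(c["image"][100:260,250:450,::-1],None,fx=4,fy=3.75 and 3.7,interpolation=cv2.INTER_CUBIC)[:600,:800])
```

```bash
python3 go.py '[.47,.018,.152]'
```

```text
t 3.5833 tip [0.3939 0.0298 0.2575] d_tool [-0.0757  0.0136  0.1056] rot [3.141e+00 1.000e-03 2.808e+00] F [ 0.8 -0.2 -0.1]
```

View pics/b.png

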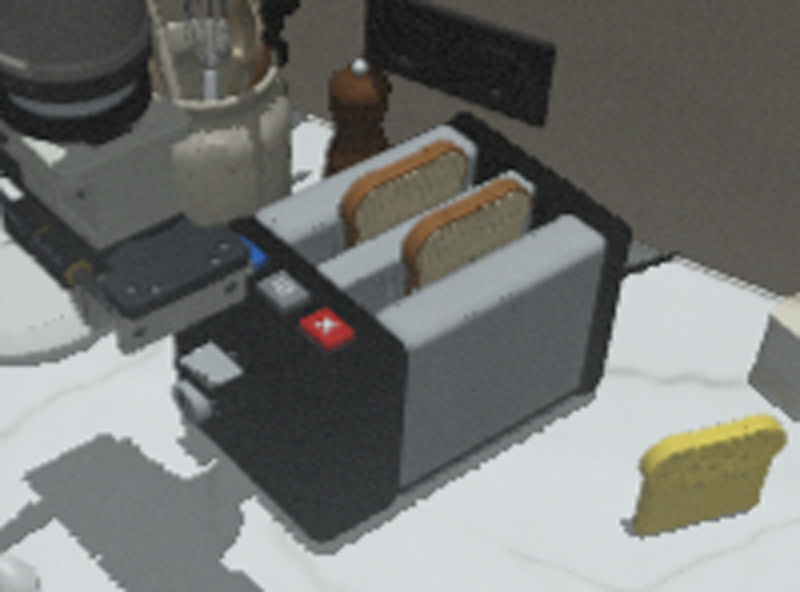

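The bread is up and the lever paddle has risen (crop (212,362)). Next I'll tilt the tool so the body clears the toaster end when I push the lever.

Emit:
tcp_steps(offsets=[[[0, 0, 0], [0, -0.109, 0]], [[0, 0, 0], [0, -0.109, 0]], [[0, 0, 0], [0, -0.109, 0]], [[0, 0, 0], [0, -0.109, 0]], [[0, 0, 0], [0, 0, 0]], [[0, 0, 0], [0, 0, 0]]])

```text
time: 4.08
tool_pos: [0.3955, 0.0281, 0.4351]
tool_rot: [-3.141, 0.433, 2.806]
contact_force: [0.3, 0.4, -0.4]
opening: 0.0006
grip_force: 0.0
```

```bash
python3 go.py '[.4725,.018,.156]'
```

Run:
```python
from h import *
c=robot.read_camera("scene"); print(proj(c,[[.4687,.0195,.152],[.4725,.018,.192]]))
```

```text
t 4.0833 tip [0.466  0.0035 0.2736] d_tool [0.0481 0.0159 0.1073] rot [-3.141  0.433  2.806] F [ 0.3  0.4 -0.4]
[[302.01971684 198.28645276]
 [302.72373566 186.44001691]]
```

Emit:
tcp_steps(offsets=[[[0.0095, 0.004, 0.0214], [0, 0, 0]], [[0.0095, 0.004, 0.0214], [0, 0, 0]], [[0.0095, 0.004, 0.0214], [0, 0, 0]], [[0.0095, 0.004, 0.0214], [0, 0, 0]], [[0, 0, 0], [0, 0, 0]], [[0, 0, 0], [0, 0, 0]]])

```text
time: 4.63
tool_pos: [0.4027, 0.0426, 0.341]
tool_rot: [-3.14, 0.432, 2.806]
contact_force: [0.3, 0.1, -0.2]
opening: 0.0004
grip_force: 0.0
```

```bash
python3 go.py '[.4725,.018,.112]'
```

Run:
```python
from h import *
c=robot.read_camera("scene")
cv2.imwrite("pics/c.png",cv2.resize(c["image"][140:260,260:400,::-1],None,fx=4,fy=4,interpolation=cv2.INTER_CUBIC))
```

```text
t 4.6333 tip [0.473  0.0178 0.1793] d_tool [0.0286 0.0001 0.0609] rot [-3.14   0.432  2.806] F [ 0.3  0.1 -0.2]
```

View pics/c.png

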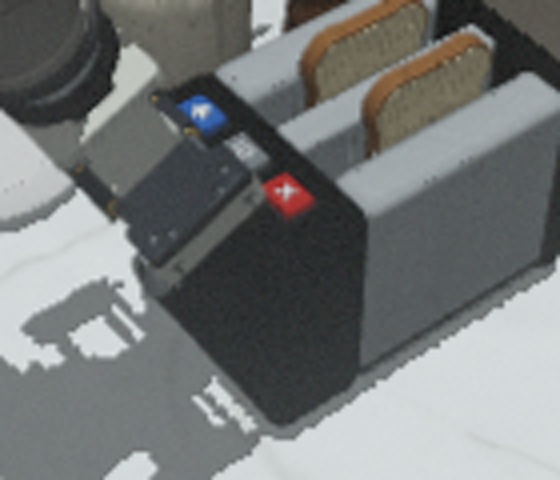

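The gripper hides the paddle. The body edge (crop (250,185)) is still above and in front of the deck. I'll go down in steps and watch the force.

Emit:
tcp_steps(offsets=[[[0.0042, 0, 0.0091], [0, 0, 0]], [[0.0042, 0, 0.0091], [0, 0, 0]], [[0.0042, 0, 0.0091], [0, 0, 0]], [[0.0042, 0, 0.0091], [0, 0, 0]], [[0, 0, 0], [0, 0, 0]]])

```text
time: 5.1
tool_pos: [0.4031, 0.0424, 0.3022]
tool_rot: [3.141, 0.437, 2.805]
contact_force: [0.3, -0.6, 1.3]
opening: 0.0003
grip_force: 0.9
```

```bash
python3 go.py '[.4725,.018,.112]'
```

```text
t 5.1 tip [0.4743 0.0176 0.1409] d_tool [ 0.0139 -0.0002  0.0254] rot [3.141 0.437 2.805] F [ 0.3 -0.6  1.3]
```

Emit:
tcp_steps(offsets=[[[0.005, 0, 0.0085], [0, 0, 0]], [[0.005, 0, 0.0085], [0, 0, 0]], [[0.0025, 0, 0.0045], [0, 0, 0]], [[0.0015, 0, 0.0035], [0, 0, 0]], [[0, 0, 0], [0, 0, 0]]])

```text
time: 5.52
tool_pos: [0.4013, 0.0433, 0.2738]
tool_rot: [3.141, 0.439, 2.805]
contact_force: [2.5, -0.5, 4.7]
opening: 0.0005
grip_force: 1.9
```

```bash
python3 go.py '[.4725,.018,.112]'
```

```text
t 5.5167 tip [0.4727 0.0185 0.1126] d_tool [ 0.0003 -0.0005  0.0006] rot [3.141 0.439 2.805] F [ 2.5 -0.5  4.7]
```

Emit:
tcp_steps(offsets=[[[0.0008, 0, 0.0018], [0, 0, 0]], [[0.0004, 0, 0.0009], [0, 0, 0]], [[0, 0, 0], [0, 0, 0]]])

```text
time: 5.77
tool_pos: [0.4013, 0.0434, 0.2719]
tool_rot: [3.14, 0.441, 2.806]
contact_force: [-4.5, -0.8, 20.7]
opening: 0.0006
grip_force: 10.0
```

```bash
python3 go.py '[.4725,.018,.112]'
```

```text
t 5.7667 tip [0.473  0.0186 0.1109] d_tool [-0.0002 -0.0007 -0.0011] rot [3.14  0.441 2.806] F [-4.5 -0.8 20.7]
```

Force jumped to 21 N, so the lever is at its hard stop. Now I'll let go straight up and look.

Emit:
tcp_steps(offsets=[[[-0.0034, 0, -0.0073], [0, 0, 0]], [[-0.0042, 0, -0.0091], [0, 0, 0]], [[-0.0105, 0, -0.0227], [0, 0, 0]], [[-0.0105, 0, -0.0227], [0, 0, 0]], [[-0.0147, 0, -0.0317], [0, 0, 0]], [[0.02, 0, -0.03], [0, 0.109, 0]], [[0, 0, 0], [0, 0.109, 0]]])

```text
time: 6.35
tool_pos: [0.3678, 0.0551, 0.3953]
tool_rot: [3.139, 0.215, 2.807]
contact_force: [1.1, -0.6, -0.3]
opening: 0.0001
grip_force: 0.0
```

Emit:
tcp_steps(offsets=[[[0, 0, 0], [0, 0.109, 0]], [[0, 0, 0], [0, 0.112, 0]], [[0, 0, 0], [0, 0, 0]], [[0, 0, 0], [0, 0, 0]]])

```text
time: 6.68
tool_pos: [0.3711, 0.0536, 0.3913]
tool_rot: [-3.141, -0.002, 2.805]
contact_force: [0.5, 0.1, 0.2]
opening: 0.0004
grip_force: 0.0
```

```bash
python3 go.py '[.537,.0425,.205]'
```

Run:
```python
from h import *
c=robot.read_camera("scene")
cv2.imwrite("pics/d.png",cv2.resize(c["image"][120:260,260:420,::-1],None,fx=4,fy=4,interpolation=cv2.INTER_CUBIC))
```

```text
t 6.6833 tip [0.3707 0.0537 0.2133] d_tool [-0.1607  0.0443  0.0079] rot [-3.141e+00 -2.000e-03  2.805e+00] F [0.5 0.1 0.2]
```

View pics/d.png

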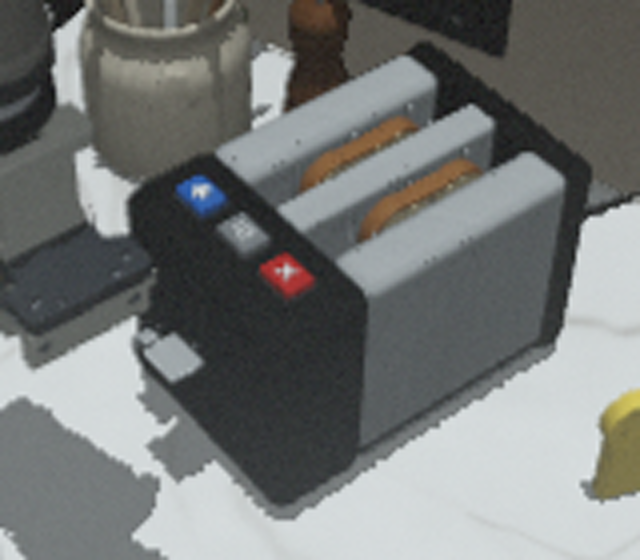

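The lever is down (crop (172,357)) and both slices are down. Before pressing blue I'll check how far the utensil crock is from the gripper body.

Run:
```python
from h import *
import pickle
S,T=[pickle.load(open(n+".pkl","rb")) for n in("scene","top")]
print("base", atz(T,240,174,0),atz(T,219,160,.05),atz(T,261,160,.05)," scene base",atz(S,303,165,0), atz(S,325,150,.07))
# body outline at blue key pose, lower edge z .253
b=np.array([.537,.0425]);x=np.array([.943,-.333]);y=np.array([.333,.943])
Q=np.array([[*(b+i*.0375*x+j*.095*y),.253] for i,j in((-1,-1),(-1,1),(1,1),(1,-1))]);print(Q.round(3),proj(T,Q).round(0))
```

```text
base [0.68724055 0.23114458 0.        ] [0.72090714 0.29087088 0.05      ] [0.70465304 0.15407123 0.05      ]  scene base [0.69470188 0.18630508 0.        ] [0.72685447 0.12327409 0.07      ]
[[ 0.47  -0.035  0.253]
 [ 0.533  0.145  0.253]
 [ 0.604  0.12   0.253]
 [ 0.541 -0.06   0.253]] [[327. 193.]
 [261. 180.]
 [268. 156.]
 [333. 170.]]
```

Run:
```python
import cv2
im=cv2.imread("pics/top0.png");cv2.imwrite("pics/e.png",cv2.resize(im[95:245,190:350],None,fx=4,fy=4,interpolation=cv2.INTER_CUBIC))
```

```text
(no output)
```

View pics/e.png

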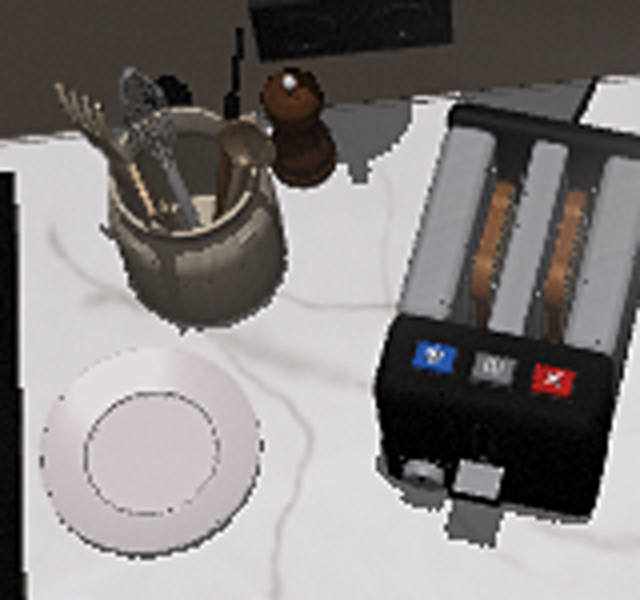

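The crock (crop (200,250)) begins about 9 cm beyond the gripper body's corner, so it is clear. Moving over the blue key.

Emit:
tcp_steps(offsets=[[[-0.027, 0.0075, 0], [0, 0, 0]], [[-0.027, 0.0075, 0], [0, 0, 0]], [[-0.027, 0.0075, 0], [0, 0, 0]], [[-0.027, 0.0075, 0], [0, 0, 0]], [[-0.027, 0.0075, 0], [0, 0, 0]], [[-0.026, 0.007, 0.006], [0, 0, 0]], [[0, 0, 0], [0, 0, 0]], [[0, 0, 0], [0, 0, 0]]])

```text
time: 7.4
tool_pos: [0.538, 0.0428, 0.384]
tool_rot: [-3.141, -0.004, 2.806]
contact_force: [-1.1, 0.1, -0.4]
opening: 0.0002
grip_force: 0.0
```

```bash
python3 go.py '[.537,.0425,.192]'
```

```text
t 7.4 tip [0.5373 0.0429 0.206 ] d_tool [ 0.0001 -0.0004  0.014 ] rot [-3.141 -0.004  2.806] F [-1.1  0.1 -0.4]
```

Emit:
tcp_steps(offsets=[[[0, 0.001, 0.006], [0, 0, 0]], [[0, 0, 0.006], [0, 0, 0]], [[0, 0, 0.003], [0, 0, 0]], [[0, 0, 0.002], [0, 0, 0]], [[0, 0, 0.0015], [0, 0, 0]], [[0, 0, 0.0015], [0, 0, 0]], [[0, 0, 0], [0, 0, 0]], [[0, 0, 0], [0, 0, 0]]])

```text
time: 8.07
tool_pos: [0.5378, 0.0437, 0.3657]
tool_rot: [3.141, -0.003, 2.806]
contact_force: [-3.2, 0.6, 5.6]
opening: 0.0006
grip_force: 2.7
```

```bash
python3 go.py '[.537,.0425,.192]'
```

```text
t 8.0667 tip [0.5374 0.0439 0.1877] d_tool [-0.0001 -0.0014 -0.0043] rot [ 3.141e+00 -3.000e-03  2.806e+00] F [-3.2  0.6  5.6]
```

Emit:
tcp_steps(offsets=[[[0, 0, 0.0008], [0, 0, 0]], [[0, 0, 0], [0, 0, 0]]])

```text
time: 8.23
tool_pos: [0.5378, 0.0437, 0.3657]
tool_rot: [3.141, -0.002, 2.806]
contact_force: [-5.0, 1.7, 10.0]
opening: 0.0006
grip_force: 5.1
```

Emit:
tcp_steps(offsets=[[[0, 0, -0.02], [0, 0, 0]], [[0, 0, -0.03], [0, 0, 0]], [[0.03, 0, -0.02], [0, 0, 0]], [[0.04, 0, 0], [0, 0, 0]], [[0.04, 0, 0], [0, 0, 0]], [[0.04, 0, 0], [0, 0, 0]], [[0, 0, 0], [0, 0, 0]], [[0, 0, 0], [0, 0, 0]]])

```text
time: 8.9
tool_pos: [0.3953, 0.0935, 0.4354]
tool_rot: [3.141, -0.001, 2.807]
contact_force: [1.2, 0.2, 0.8]
opening: 0.0007
grip_force: 0.0
```

Run:
```python
from h import *
c=robot.read_camera("scene")
cv2.imwrite("pics/f.png",cv2.resize(c["image"][:,:,::-1],(800,500)))
```

```text
(no output)
```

View pics/f.png

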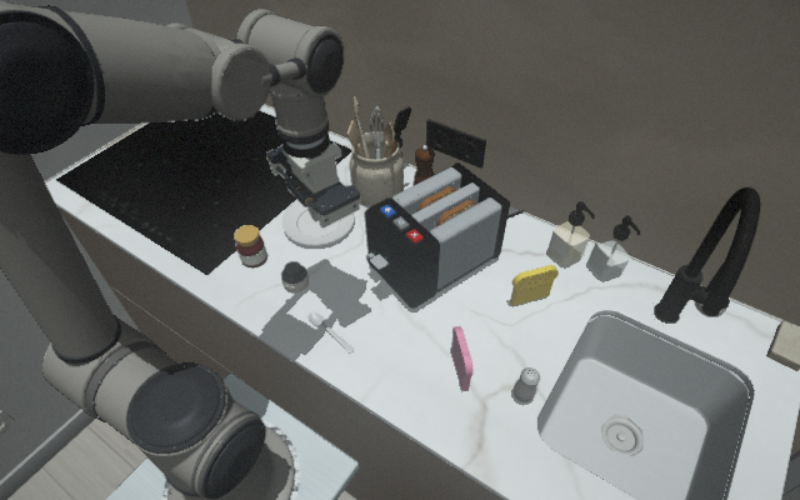

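The bread and the lever (377,262) are down, everything else stands where it was, and the gripper touches nothing. Handing in.

```bash
python3 -c "
from cell import robot
print(robot.hand_in())"
```

```text
the job is handed in; nothing more can be done
None
```

The job is handed in at about 9 s: stop key pressed and the bread popped up, lever pushed down and caught, then the defrost key pressed to its stop, with the reheat key, bread and other items untouched as far as the images show; the hand-in returned no verdict.

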